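# Hang the guard door back on the valve box

### The job

Take the clear guard door with the red top bar out of its rack and hang it, standing well open, by lowering both knuckles together over the two hinge pins of the valve box until it is fully home; go gently, feeling for the pins, because the hinge post is not always clamped in the same place. Let go of it, then swing it gently shut against the rubber stop. Do not disturb the other things on the bench.

Things in the scene. Friction and masses are not known exactly. Their poses are not given: they have to be found in the camera images.
- door: Lift-off guard door, 185 mm tall, 0.2 to 0.45 kg, upright in the rack at first. Origin on the axis of its knuckles, level with its lower edge; x from the knuckles to the free edge, y across the thickness, z up. Clear panel 8 mm thick, x = 14 to 115 mm, edged 9.5 mm thick, with a steel hinge stile. Centre of mass near x = 44, z = 93 mm.
- top_bar (a point): Best place to grip, above the centre of mass in the door's red top bar: door x = 45, y = 0, z = 165 mm. The bar is 14 mm thick, x = 14 to 115 mm, z = 145 to 185 mm. A grip far from this lets the door sag askew.
- knuckle (a point): Centre of the lower end of the lower knuckle: door x = 0, y = 0, z = 20 mm. The two steel knuckles are upright tubes open at both ends, outside diameter 24 mm, bore 11 mm, at door z = 20 to 45 and 120 to 145 mm.
- door_edge (a point): Point on the free edge of the door, halfway up the red bar: door x = 115, y = 0, z = 165 mm.
- rack: Fixed grey slotted stand 60 x 80 x 55 mm, origin under its centre, x along the slot. Slot 11 mm wide, floor 10 mm and top 55 mm above the bench. The door stands in it, door x along rack x, and is drawn straight up by 50 mm or more.
- valve_box: Fixed white valve box 230 mm tall on a 12 mm base plate that spans x = -115 to 115, y = -125 to 60 mm; open front at x = -100 mm, facing its -x. A rigid steel hinge post stands at its front -y corner. Hung square open, the door's x points along the box's -x; shut, along the box's +y. The hung door turns freely between, with light friction, and stays where left.
- hinge_nominal (a point): Nominal pin axis at the lower seat: box x = -112, y = -85, z = 45 mm. The post is clamped in a cross slot: the true axis lies up to 10 mm either way along the box's y (x is true), not reported; find it by feel or eye. A knuckle 2 to 12 mm off stands on the tips; farther off it slips down beside the pins. Fully home, the knuckles rest on the seats, door origin 25 mm above the bench.
- pin_tip_nominal (a point): Nominal tip of the upper pin: box x = -112, y = -85, z = 167 mm. Two upright brass pins on one axis, diameter 8 mm, 22 mm long, tip chamfer 1.2 mm, stand on round seats of 18 mm diameter at z = 45 and 145 mm. The post is 21 to 35 mm behind them (+x), arms 16 mm wide: bring the knuckles in from -x with the door origin 50 to 80 mm above the bench.
- stop (a point): Middle of the front face of the small black rubber stop under the box's roof, 14 mm wide, 30 mm tall: box x = -105, y = 12, z = 195 mm. The shut door's red bar rests on it. A small steel keeper lip at box y = -44 to -20 mm, 5 mm above the shut door and reaching to x = -122, keeps it from being lowered on while shut.
- wash_bottle: Bystander: white bottle with red cap, diameter 60 mm, 150 mm tall, origin under its centre.
- cutter_ring: Bystander: steel specimen ring, diameter 72 mm, 30 mm tall, origin under its centre.
- jar: Bystander: amber jar with black cap, diameter 56 mm, 75 mm tall, origin under its centre.
- porous_disc: Bystander: brass-coloured porous disc, diameter 64 mm, 12 mm thick, origin under its centre.
- spanner: Bystander: spanner lying flat on the bench.
- clay_brush: Bystander: brush lying flat on the bench.

How it is judged:
On the way:
1. the door hangs fully home on both pins, standing at least 30 degrees open, and has been let go (z of door in the frame of valve_box between 0.021 and 0.029 m and x of door in the frame of valve_box between -0.118 and -0.106 m and y of door in the frame of valve_box between -0.1 and -0.07 m and angle between door's own z axis and vertical below 0.06 rad and x of door_edge in the frame of valve_box below -0.1695 m and contact force between door and the fingers below 0.1 N and contact force between door and the arm below 0.1 N), for 0.2 s.
At the end, for the whole second after the job is handed in: The door hangs on both pins, knuckles within 4 mm of the seats (axis within 6 mm of nominal in box x, 15 mm in box y), upright within 0.06 rad, shut within 0.1 rad (free edge within 10 mm of the line of the shut door), at rest and touched by nothing of the robot (z of door in the frame of valve_box between 0.021 and 0.029 m and x of door in the frame of valve_box between -0.118 and -0.106 m and y of door in the frame of valve_box between -0.1 and -0.07 m and angle between door's own z axis and vertical below 0.06 rad and x of door_edge in the frame of valve_box above -0.122 m and angle between the x axis of door and the y axis of valve_box, either way round below 0.1 rad and y of door_edge in the frame of valve_box above 0 m and linear speed of door below 0.02 m/s and contact force between door and the fingers below 0.1 N and contact force between door and the arm below 0.1 N).
It fails at once if the door is pressed, dropped or slammed against the valve box or its hinge post with more than 50 N (contact force between door and valve_box above 50 N).
It fails at once if a bystander is moved by more than 20 mm (distance of any of wash_bottle, cutter_ring, jar, porous_disc, spanner, clay_brush from where it was at the start of the episode above 0.02 m).
It also fails if it takes over 72 s, if anything falls off the work surface, if the arm or the gripper's body presses on something with over 40 N, if the wrist force passes 120 N, or if a joint passes its speed limit or range.

### The arm

A 6-joint arm with a two-finger parallel gripper is mounted at the origin on the work surface. World frame = base frame: x ahead of the robot, y to its left, z up, the work surface at z = 0. Lengths are in m, angles in rad, forces in N, time in s.
With the tool pointing down it reaches from about 0.35 to 0.775 m from the base axis. Payload 5.5 kg.
Tool frame: the origin (TCP) lies on the centre line of the jaws, within the pads' length; the fingertips stand 8 mm ahead of it and the grasp point (between the pads) lies 11 mm behind it; y points along the fingers, x is the direction in which the jaws open and shut, and the axes are right-handed (so a half turn about y gives the same grasp; the last joint's range is limited). The gripper opens to 85 mm and grips with 20 to 120 N. Pads are 22 mm wide; open, the fingers measure 114 mm over their backs; the gripper's body (76 mm by 85 mm) begins 54 mm behind the grasp point. The pads swing forward as they close: fully open they stand 13 mm farther back than shut.
Start: joints at [-1.282, 0.313, 0.046, 1.304, 0, 1.431], TCP at [0.239, -0.523, 0.239] pointing down, gripper open.
Joint ranges: [-2.76, 2.76], [-0.86, 1.69], [-1.03, 1.26], [-2.2, 2.34], [-1.47, 1.5], [-3.14, 3.14]. Speed limits (rad/s): [2.57, 2.57, 3.14, 3.14, 3.14, 3.14].

### API

Orientations are given as a unit quaternion [w, x, y, z].
In Python, from workcell import get_state, read_camera, camera_params, hand_in, search_frame, landmark_of gives the robot as it stands.
- The arm moves only by the shell command python3 -m pendant 'ROWS' [OPENING] [FORCE]. ROWS is a JSON object of lists of equal length, an entry for each row: "offset": the shift along the tool's x, y, z in cm, a list of three; "twist": the turn about the tool's y in degrees. In form: {"offset": [[dx, dy, dz], ...], "twist": [twist, ...]}. A call has 1 to 20 rows; each row shifts and turns the pose as measured when the row begins, along the tool's axes as they then stand; what a row does not reach is not made up. A row lasts 1/10 s, in which the tool goes at most 50 mm and 8.59 degrees, less where a joint would pass 70% of its speed; a pose out of reach is approached as far as the arm can. A call with a gripper value outside its range is refused whole. OPENING is the opening, from 0 (shut) to 1 (fully open), set as the call begins (- or left out, the last holds). The fingers move at their own pace and stop on an object; FORCE is the grip in N (left out, the last holds). Time passes only in rows, so rows that do not move let the fingers close. It gives the time, the measured TCP pose, the force and the opening at its end, in the units of the state.
- get_state(): the state, without advancing time (a new reading comes with each control period).
- read_camera(name): name is "scene" or "top"; returns the picture (480x640x3 uint8, red, green, blue); there is no depth.
- camera_params(name): a dict with "fx", "fy", "cx", "cy" (pixels), "position" and "attitude" of the camera in the world. Camera axes: x right, y up, looking along -z (the intrinsics and any distortion apply to the point x, -y, -z); pixel columns grow to the right and rows downward; lengths in m; the calibration is good to about 2 mm. A picture is of the moment at which its call begins. camera_params takes no time and is no camera call.
- hand_in(): hands the job in, once; it reports no verdict.
Trained networks look in the newest picture that a camera, given by its name, has taken for a name from the list of things; names that differ only in an ending like _2 or _b are one class to them, and where a whole thing is asked for, a point or a joint stands for the part that bears it (a point fixed in the world has none). Each returns a list of dicts, best first, with "confidence" (0 to 1); they miss things now and then, are a little off and sometimes report something else, mostly with a low value. They report only what shows in the picture. A call takes as long as a camera call.
- search_frame(camera, target): "xyz" ([x, y, z] in m, in the coordinates of the camera as it stood for that picture, good to about 4 mm: the middle of the surface that is visible of it).
- landmark_of(camera, target): "xyz" ([x, y, z] in m, in the coordinates of the camera as it stood for that picture, good to about 4 mm: a listed point, or the origin of a listed thing).
The state is a dict: "clock": time; "joint_pos": joint angles; "qvel": joint speeds; "tau": joint torques, N m; "tcp_pos": TCP position; "orientation": TCP orientation; "wrist_force": force on the tool from outside, world axes, zero at the start; "ft_torque": the same for the moment, N m; "finger_gap": finger opening in m.
Only numpy, scipy, OpenCV 4.12 (cv2) and the standard library are available. Lean on these libraries where they do the work, as an engineer would, in place of code of your own. Each camera call takes 0.05 s, during which the arm holds its last target.

## Working session

There is one attempt and no reset: what is moved stays moved. The work goes in short steps, Python scripts to look and compute and a shell command to move; the robot and the scene stay as the last step left them, time stands still between calls to the robot, and variables do not carry over. Pictures are saved under pics/ and viewed, and the job is handed in when it is done.

```bash
ls; mkdir -p pics
cat > h.py <<'E'
import numpy as np, cv2
from scipy.spatial.transform import Rotation as R
from workcell import *
def rot(q): return R.from_quat([q[1],q[2],q[3],q[0]])
def toworld(cam,p):
    c=camera_params(cam); a=np.array(c['attitude'],float)
    M=rot(a).as_matrix() if a.size==4 else a.reshape(3,3)
    return M@np.array(p)+np.array(c['position'])
def snap(cam,name):
    im=read_camera(cam); cv2.imwrite('pics/'+name+'.png',cv2.cvtColor(im,cv2.COLOR_RGB2BGR)); return im
def proj(cam,P):
    c=camera_params(cam);M=rot(c['attitude']).as_matrix()
    p=M.T@(np.array(P)-np.array(c['position'])); return c['cx']+c['fx']*p[0]/-p[2], c['cy']-c['fy']*p[1]/-p[2]
E
python3 - <<'E'
from h import *
s=get_state(); print(s)
for c in ('scene','top'):
    print(camera_params(c)); snap(c,c+'0')
    for t in ('door','top_bar','knuckle','door_edge','rack','valve_box','hinge_nominal','pin_tip_nominal','stop'):
        r=landmark_of(c,t)
        print(c,t,[(np.round(toworld(c,x['xyz']),4).tolist(),round(x['confidence'],2)) for x in r[:2]])
print(get_state()['clock'])
E
```

```text
pics
{'clock': 0.0, 'joint_pos': array([-1.28160826e+00,  3.14004356e-01,  4.49600881e-02,  1.30357058e+00,
        1.00937692e-05,  1.43120465e+00]), 'qvel': array([ 3.96637881e-04, -9.37778393e-06,  1.80939534e-04, -2.02974429e-04,
       -1.79646009e-03,  6.36299216e-04]), 'tau': array([ 1.05165032e-03, -4.80632937e+01,  2.98528719e+01,  1.96679123e-02,
        3.06158222e-05, -5.47690746e-06]), 'tcp_pos': array([ 0.23891919, -0.52247135,  0.23839886]), 'orientation': array([ 0.59535069, -0.59450651,  0.38266239, -0.38169238]), 'wrist_force': array([-0.12743545,  0.47190635,  0.30685631]), 'ft_torque': array([-0.0445034 ,  0.03973832, -0.02868371]), 'finger_gap': 0.08504896872723046}
{'fx': 462.0156056847886, 'fy': 462.0156056847886, 'cx': 322.57439928745396, 'cy': 236.2567838685037, 'position': array([1.10794315, 0.03883714, 1.11695292]), 'attitude': array([0.63023479, 0.16868163, 0.20631506, 0.7292357 ])}
scene door [([0.4638, -0.1515, 0.0128], 0.95)]
scene top_bar [([0.4612, -0.1974, 0.1726], 0.73)]
scene knuckle [([0.4603, -0.1505, 0.0331], 0.67)]
scene door_edge [([0.4615, -0
[... 461 characters left out ...]
': 237.35128811421362, 'position': array([ 0.36759554, -0.09637268,  1.40124542]), 'attitude': array([ 0.71488659,  0.05852346, -0.04629984, -0.69524708])}
top door []
top top_bar [([0.4673, -0.1963, 0.1757], 0.83), ([0.5726, 0.1323, 0.166], 0.38)]
top knuckle [([0.4638, -0.1531, 0.0334], 0.64), ([0.4671, -0.2057, -0.0029], 0.56)]
top door_edge [([0.462, -0.2637, 0.1783], 0.92)]
top rack [([0.4651, -0.2021, 0.0013], 0.74)]
top valve_box [([0.5765, 0.1322, 0.1647], 0.42)]
top hinge_nominal [([0.5773, 0.1252, 0.0466], 0.72)]
top pin_tip_nominal [([0.5767, 0.1309, 0.1657], 0.85), ([0.7593, 0.0023, 0.0018], 0.36)]
top stop [([0.392, -0.4467, -0.0015], 0.73), ([0.4945, 0.1742, 0.1948], 0.58)]
1.0
```

View pics/scene0.png

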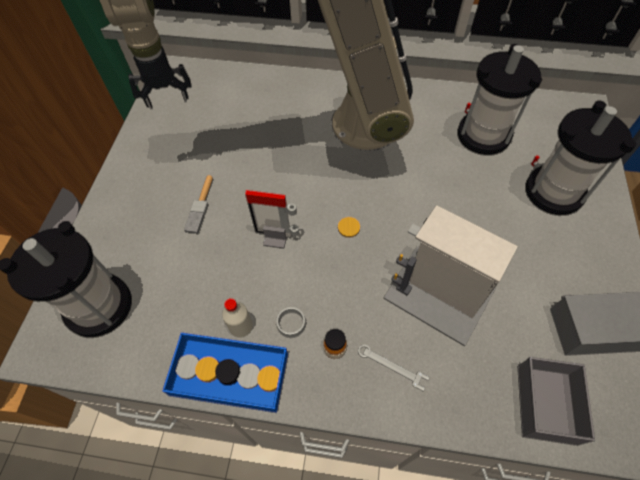

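View pics/top0.png

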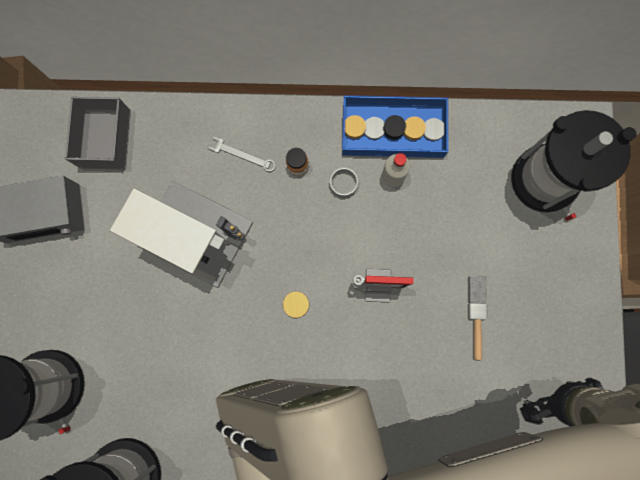

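Run:
```python
import cv2
a=cv2.imread('pics/top0.png')[200:300,190:290]; b=cv2.imread('pics/scene0.png')[230:320,370:470]
cv2.imwrite('pics/z1.png',cv2.resize(a,(600,600),interpolation=cv2.INTER_CUBIC))
cv2.imwrite('pics/z2.png',cv2.resize(b,(660,594),interpolation=cv2.INTER_CUBIC))
a=cv2.imread('pics/top0.png')[255:315,340:420]; b=cv2.imread('pics/scene0.png')[180:255,235:315]
cv2.imwrite('pics/z3.png',cv2.hconcat([cv2.resize(a,(400,300),interpolation=cv2.INTER_CUBIC),cv2.resize(b,(320,300),interpolation=cv2.INTER_CUBIC)]))
from h import *
for c in ('scene','top'):
  print(c,[(n,np.round(proj(c,p),1)) for n,p in dict(pin=(.5785,.1262,.167),seat=(.5785,.1262,.045),lowtip=(.5785,.1262,.067),stop=(.494,.176,.195)).items()])
```

```text
scene [('pin', array([399.2, 257.1])), ('seat', array([393.1, 279.8])), ('lowtip', array([394.1, 276. ])), ('stop', array([424.3, 222.8]))]
top [('pin', array([233.5, 223. ])), ('seat', array([242.1, 231.7])), ('lowtip', array([240.7, 230.3])), ('stop', array([206. , 259.1]))]
```

View pics/z1.png

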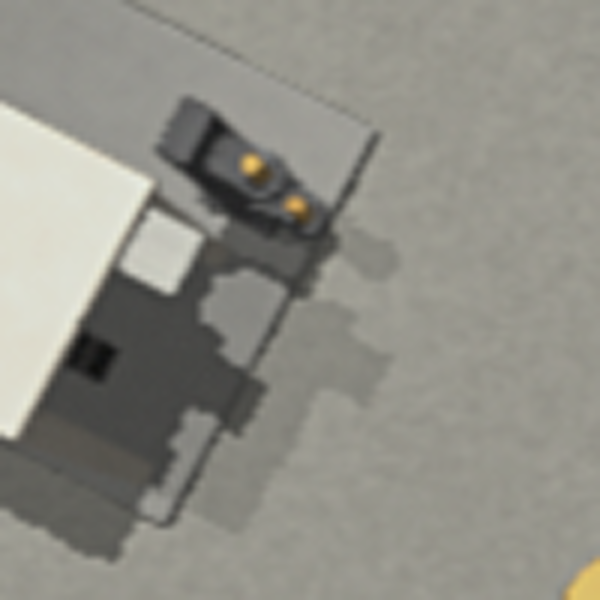

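View pics/z2.png

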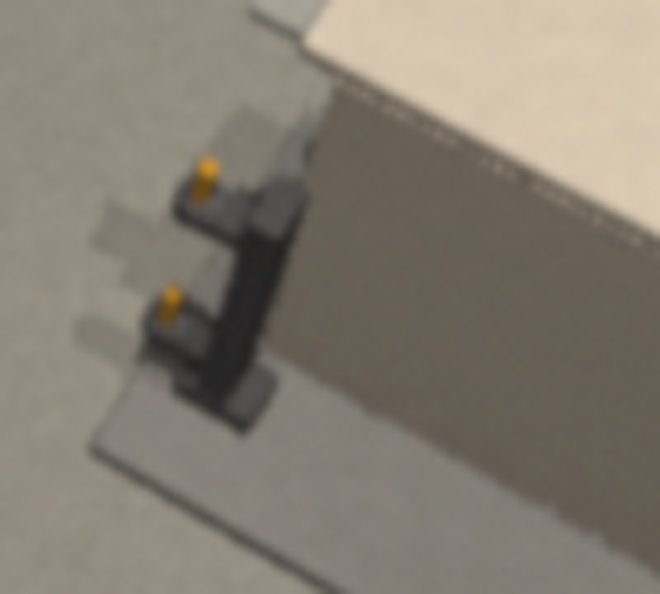

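View pics/z3.png

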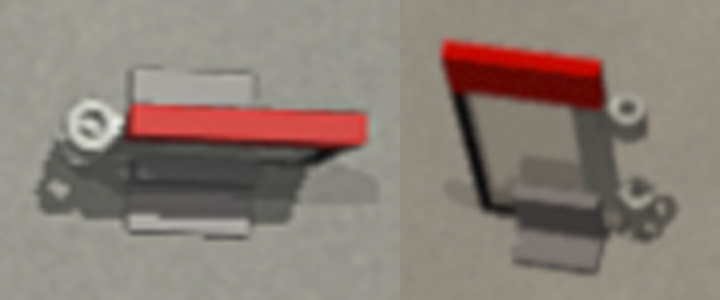

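```bash
cat >> h.py <<'E'
from scipy.optimize import least_squares
def cyl(cam,x,y,z0,z1,r):
    t=np.linspace(0,2*np.pi,40); pts=[proj(cam,(x+r*np.cos(a),y+r*np.sin(a),z)) for z in (z0,z1) for a in t]
    h=cv2.convexHull(np.array(pts,np.float32)); m=cv2.moments(h); return np.array([m['m10']/m['m00'],m['m01']/m['m00']])
def box(cam,ox,oy,oz,yaw,x0,x1,y0,y1,z0,z1):
    c,s=np.cos(yaw),np.sin(yaw)
    pts=[proj(cam,(ox+c*x-s*y,oy+s*x+c*y,oz+z)) for x in(x0,x1) for y in(y0,y1) for z in(z0,z1)]
    return cv2.convexHull(np.array(pts,np.float32))
def wcent(im,kind,roi):
    hsv=cv2.cvtColor(im,cv2.COLOR_RGB2HSV).astype(int); x0,x1,y0,y1=roi
    s=hsv[...,1]; hh=hsv[...,0]; f=im.astype(float)
    if kind=='brass': w=np.clip((f[...,0]-f[...,2]-25)/80,0,1)*(np.minimum(hh,180-hh)<35)
    else: w=np.clip((f[...,0]-np.maximum(f[...,1],f[...,2])-40)/60,0,1)
    m=np.zeros_like(w); m[y0:y1,x0:x1]=1; return w*m
def blobs(w,minw=1.):
    n,l=cv2.connectedComponents((w>0.05).astype(np.uint8)); out=[]
    yy,xx=np.mgrid[:w.shape[0],:w.shape[1]]
    for i in range(1,n):
        k=w*(l==i); S=k.sum()
        if S>minw: out.append((S,(k*xx).sum()/S,(k*yy).sum()/S))
    return sorted(out,reverse=True)
E
python3 - <<'E'
from h import *
rd=lambda n: cv2.cvtColor(cv2.imread('pics/%s.png'%n),cv2.COLOR_BGR2RGB)
T=rd('top0');S=rd('scene0')
bt=blobs(wcent(T,'brass',(215,255,215,245)));bs=blobs(wcent(S,'brass',(385,415,245,290)))
print(bt,bs)
bt=sorted(bt[:2],key=lambda b:b[2]);bs=sorted(bs[:2],key=lambda b:b[2])
def f(p,cams=('top','scene')):
    r=[]
    for cam,b in(('top',bt),('scene',bs)):
        if cam in cams:
            r+=list(cyl(cam,p[0],p[1],.145,.167,.004)-np.array(b[0][1:]))+list(cyl(cam,p[0],p[1],.045,.067,.004)-np.array(b[1][1:]))
    return r
for c in(('top',),('scene',),('top','scene')):
    q=least_squares(f,[.57,.13],args=(c,));print(c,q.x.round(4),np.round(q.fun,2))
# door
wt=wcent(T,'red',(345,425,260,300));ws=wcent(S,'red',(235,300,180,220))
def hullcent(w):
    k=(w>0.5).astype(np.uint8); c,_=cv2.findContours(k,cv2.RETR_EXTERNAL,cv2.CHAIN_APPROX_NONE); c=max(c,key=cv2.contourArea); return cv2.minAreaRect(c),blobs(w)[0]
print(hullcent(wt),hullcent(ws))
def soft(h,shape=(480,640)):
    m=np.zeros((480,640),np.uint8); return h
def render(h,roi,ss=8):
    x0,x1,y0,y1=roi; m=np.zeros(((y1-y0)*ss,(x1-x0)*ss),np.uint8)
    cv2.fillConvexPoly(m,np.round(((h.reshape(-1,2)+.5-[x0,y0])*ss-.5)*16).astype(np.int32),255,cv2.LINE_AA,4)
    return cv2.resize(m,(x1-x0,y1-y0),interpolation=cv2.INTER_AREA)/255.
rois={'top':(345,425,260,300),'scene':(235,300,180,220)}
W={'top':wt,'scene':ws}
def g(p,cams):
    r=[]
    for c in cams:
        a=rois[c]; m=render(box(c,p[0],p[1],.01,p[2],.014,.115,-.007,.007,.145,.185),a)
        d=m-W[c][a[2]:a[3],a[0]:a[1]]; r+=list(cv2.GaussianBlur(d,(0,0),1.5).ravel())
    return r
for c in(('top',),('scene',),('top','scene')):
    q=least_squares(g,[.463,-.152,-1.57],args=(c,),diff_step=1e-3,x_scale=[.01,.01,.1]);print(c,q.x.round(4),q.cost)
E
```

```text
[(np.float64(8.9375), np.float64(231.5706293706294), np.float64(227.08671328671326)), (np.float64(7.012500000000001), np.float64(238.94117647058818), np.float64(233.90196078431373))] [(np.float64(15.075), np.float64(400.73548922056386), np.float64(256.16169154228857)), (np.float64(10.575), np.float64(395.4160756501182), np.float64(275.2825059101655))]Traceback (most recent call last):
  File "<stdin>", line 14, in <module>
    return func(*args, **kwargs)
    result = trf(vector_fun.fun, vector_fun.jac, x0, f0, J0, lb, ub, ftol, xtol,
                 gtol, max_nfev, x_scale, loss_function, tr_solver,
                 tr_options.copy(), verbose, callback=callback_wrapped)
    return trf_no_bounds(
        fun, jac, x0, f0, J0, ftol, xtol, gtol, max_nfev, x_scale,
        loss_function, tr_solver, tr_options, verbose, callback=callback)
    J = jac(x)
    self._update_jac()
    ~~~~~~~~~~~~~~~~^^
    self.J = self.jac_wrapped(xp_copy(self.x), f0=self.f)
             ~~~~~~~~~~~~~~~~^^^^^^^^^^^^^^^^^^^^^^^^^^^^
    J, dct = approx_derivative(
             ~~~~~~~~~~~~~~~~~^
        sel
[... 492 characters left out ...]
  ^^^^^^^
    f = np.atleast_1d(self.fun(x, *self.args, **self.kwargs))
                      ~~~~~~~~^^^^^^^^^^^^^^^^^^^^^^^^^^^^^^
    return np.atleast_1d(self.fun(x))
                         ~~~~~~~~^^^
    return self.f(x, *self.args, **self.kwargs)
           ~~~~~~^^^^^^^^^^^^^^^^^^^^^^^^^^^^^^
  File "<stdin>", line 11, in f
  File "h.py", line 16, in cyl
    t=np.linspace(0,2*np.pi,40); pts=[proj(cam,(x+r*np.cos(a),y+r*np.sin(a),z)) for z in (z0,z1) for a in t]
                                      ~~~~^^^^^^^^^^^^^^^^^^^^^^^^^^^^^^^^^^^^^
  File "h.py", line 12, in proj
    c=camera_params(cam);M=rot(c['attitude']).as_matrix()
ValueError: time passes only in moves, steps and waits
```

```bash
cat >> h.py <<'E'
_C={}
def _cp(cam):
    if cam not in _C:
        c=camera_params(cam); _C[cam]=(c,rot(c['attitude']).as_matrix())
    return _C[cam]
def proj(cam,P):
    c,M=_cp(cam)
    p=M.T@(np.array(P)-np.array(c['position'])); return c['cx']+c['fx']*p[0]/-p[2], c['cy']-c['fy']*p[1]/-p[2]
rd=lambda n: cv2.cvtColor(cv2.imread('pics/%s.png'%n),cv2.COLOR_BGR2RGB)
def render(h,roi,ss=8):
    x0,x1,y0,y1=roi; m=np.zeros(((y1-y0)*ss,(x1-x0)*ss),np.uint8)
    cv2.fillConvexPoly(m,np.round(((h.reshape(-1,2)+.5-[x0,y0])*ss-.5)*16).astype(np.int32),255,cv2.LINE_AA,4)
    return cv2.resize(m,(x1-x0,y1-y0),interpolation=cv2.INTER_AREA)/255.
def fitdoor(ims,rois,p0,oz,cams=('top','scene'),fitz=False):
    W={c:wcent(ims[c],'red',rois[c]) for c in cams}
    def g(p):
        r=[]
        for c in cams:
            a=rois[c]; m=render(box(c,p[0],p[1],p[3] if fitz else oz,p[2],.014,.115,-.007,.007,.145,.185),a)
            d=m-W[c][a[2]:a[3],a[0]:a[1]]; r+=list(cv2.GaussianBlur(d,(0,0),1.5).ravel())
        return r
    x0=list(p0)+([oz] if fitz else []); 
    return least_squares(g,np.array(x0),diff_step=np.array([2e-3,5e-3,5e-3]+([3e-2] if fitz else [])),x_scale=[.01,.01,.1]+([.01] if fitz else []))
E
python3 - <<'E'
from h import *
T=rd('top0');S=rd('scene0')
bt=blobs(wcent(T,'brass',(215,255,215,245)));bs=blobs(wcent(S,'brass',(385,415,245,290)))
bt=sorted(bt[:2],key=lambda b:b[2]);bs=sorted(bs[:2],key=lambda b:b[2])
def f(p,cams=('top','scene')):
    r=[]
    for cam,b in(('top',bt),('scene',bs)):
        if cam in cams:
            r+=list(cyl(cam,p[0],p[1],.145,.167,.004)-np.array(b[0][1:]))+list(cyl(cam,p[0],p[1],.045,.067,.004)-np.array(b[1][1:]))
    return r
for c in(('top',),('scene',),('top','scene')):
    q=least_squares(f,[.57,.13],args=(c,),diff_step=1e-3);print(c,q.x.round(4),np.round(q.fun,2))
rois={'top':(345,425,260,300),'scene':(235,300,180,220)}
for c in(('top',),('scene',),('top','scene')):
    q=fitdoor({'top':T,'scene':S},rois,[.463,-.152,-1.57],.01,c);print(c,q.x.round(4),q.cost)
    print(get_state()['clock'])
print('top',[np.round(proj('top',p),1) for p in ((.5785,.1262,.167),)])
# base plate corners fit by my estimate of box
yaw=np.deg2rad(63.7);c,s=np.cos(yaw),np.sin(yaw)
for x,y in((-.115,-.125),(-.115,.06)): print([np.round(proj(k,(.552+c*x-s*y,.2645+s*x+c*y,.012)),1) for k in('top','scene')])
E
```

```text
('top',) [0.5711 0.1318] [ 0.05 -0.05 -0.06  0.06]
('scene',) [0.5699 0.1303] [-0.08  0.19  0.09 -0.2 ]
('top', 'scene') [0.5706 0.1311] [0.37 0.19 0.24 0.28 0.23 0.47 0.37 0.08]
('top',) [ 0.4638 -0.1518 -1.5889] 6.876782320465626
1.0
('scene',) [ 0.4638 -0.1527 -1.6104] 15.068947839723812
1.0
('top', 'scene') [ 0.4638 -0.152  -1.5931] 23.254646716320355
1.0
top [array([233.5, 223. ])]
[array([253. , 220.3]), array([382.8, 296.4])]
[array([216.3, 286.2]), array([417.7, 245. ])]
```

```bash
cat >> h.py <<'E'
def plan(target=None,xdir=None):
    s=get_state(); M=rot(s['orientation']).as_matrix()
    print('t',round(s['clock'],2),'tcp',s['tcp_pos'].round(4),'toolX',M[:,0].round(3),'toolY',M[:,1].round(3),'F',s['wrist_force'].round(1),'gap',round(s['finger_gap'],4),'j',s['joint_pos'].round(2))
    if target is not None: print('offset cm now',(M.T@(np.array(target)-s['tcp_pos'])*100).round(2))
    if xdir is not None:
        best=[]
        for sg in(1,-1):
            d=sg*np.array([xdir[0],xdir[1],0]); d/=np.linalg.norm(d)
            ang=np.degrees(np.arctan2(np.dot(np.cross(M[:,0],d),M[:,1]),np.dot(M[:,0],d))); best.append(ang)
            if target is not None:
                M2=R.from_rotvec(M[:,1]*np.radians(ang)).as_matrix()@M
                print('twist',ang.round(2),'offset after twist',(M2.T@(np.array(target)-s['tcp_pos'])*100).round(2))
E
python3 - <<'E'
from h import *
plan([.463,-.197,.28],[1,-.022])
E
```

```text
t 1.0 tcp [ 0.239  -0.523   0.2393] toolX [ 0.416 -0.909  0.   ] toolY [ 0. -0. -1.] F [0.8 0.4 0.5] gap 0.0854 j [-1.28  0.31  0.05  1.3   0.    1.43]
offset cm now [-20.34  -4.07  33.92]
twist -64.17 offset after twist [21.67 -4.07 33.08]
twist 115.83 offset after twist [-21.67  -4.07 -33.08]
```

```bash
python3 -m pendant '{"offset":[[0,-0.6,0],[0,-0.6,0],[0,-0.6,0],[0,-0.6,0],[0,-0.6,0],[0,-0.6,0],[0,-0.6,0],[0,-0.6,0],[1,0,1.5],[2,0,3],[2.5,0,4],[2.5,0,4],[2.5,0,4],[2.5,0,4],[2.5,0,4],[2.5,0,4],[1.5,0,2.5],[0,0,0]],"twist":[-8,-8,-8,-8,-8,-8,-8,-8,0,0,0,0,0,0,0,0,0,0]}' 1
python3 - <<'E'
from h import *
plan([.463,-.197,.25],[1,-.022])
E
```

```text
clock: 2.8
tcp_pos: [0.4366, -0.192, 0.2864]
orientation: [0.709, -0.706, 0.002, -0.003]
wrist_force: [-0.6, -0.9, -0.1]
finger_gap: 0.0854
t 2.8 tcp [ 0.4366 -0.192   0.2864] toolX [ 1.    -0.007  0.001] toolY [ 0.002  0.004 -1.   ] F [-0.6 -0.9 -0.1] gap 0.0854 j [-0.59  0.11 -0.09  1.37  0.    0.99]
offset cm now [ 2.64  3.64 -0.49]
twist 0.85 offset after twist [ 2.64  3.64 -0.45]
twist -179.15 offset after twist [-2.64  3.64  0.45]
```

```bash
python3 -m pendant '{"offset":[[1.3,0,-0.2],[1.3,0,-0.2],[0,2,0],[0,2,0],[0,2,0],[0,0,0]],"twist":[0.8,0,0,0,0,0]}' 1
python3 - <<'E'
from h import *
for c in('top','scene'): snap(c,c+'1')
plan([.463,-.197,.164],[1,-.022])
a=cv2.imread('pics/top1.png')[225:325,320:440]; b=cv2.imread('pics/scene1.png')[130:230,200:320]
cv2.imwrite('pics/z4.png',cv2.resize(cv2.hconcat([a,b]),None,fx=3.3,fy=3.3,interpolation=cv2.INTER_CUBIC))
E
```

```text
clock: 3.4
tcp_pos: [0.4673, -0.2004, 0.2243]
orientation: [0.708, -0.706, 0.01, -0.013]
wrist_force: [0.2, 0.2, -0.9]
finger_gap: 0.0852
t 3.5 tcp [ 0.4683 -0.2009  0.227 ] toolX [ 0.999 -0.033  0.008] toolY [ 0.008 -0.    -1.   ] F [ 0.5 -0.1  0.2] gap 0.0855 j [-0.57  0.19 -0.15  1.23  0.    1.04]
offset cm now [-0.59  6.29  0.37]
twist -0.62 offset after twist [-0.59  6.29  0.38]
twist 179.38 offset after twist [ 0.59  6.29 -0.38]
```

View pics/z4.png

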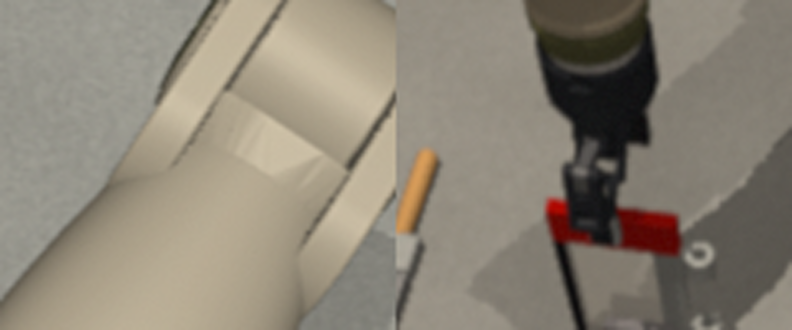

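The scene view shows the open jaws straddling the red bar, just above it; the arm blocks the top view. I'll descend.

```bash
python3 -m pendant '{"offset":[[-0.5,1.5,0.3],[0,1.5,0],[0,1.5,0],[0,0.8,0],[0,0,0],[0,0,0]],"twist":[-0.5,0,0,0,0,0]}' 1
python3 - <<'E'
from h import *
plan([.463,-.197,.164],[1,-.022])
E
```

```text
clock: 4.1
tcp_pos: [0.4687, -0.2035, 0.1802]
orientation: [-0.705, 0.709, -0.004, 0.017]
wrist_force: [1.0, 0.7, 0.1]
finger_gap: 0.0853
t 4.1 tcp [ 0.4687 -0.2035  0.1802] toolX [ 0.999 -0.03   0.018] toolY [ 0.018 -0.007 -1.   ] F [1.  0.7 0.1] gap 0.0853 j [-0.57  0.2  -0.25  1.1   0.    1.03]
offset cm now [-0.62  1.6   0.65]
twist -0.48 offset after twist [-0.61  1.6   0.65]
twist 179.52 offset after twist [ 0.61  1.6  -0.65]
```

```bash
python3 -m pendant '{"offset":[[0,0,0],[-0.3,0.3,0.3],[-0.3,0.3,0.3],[0,0.4,0],[0,0.4,0],[0,0,0],[0,0,0]],"twist":[0,-0.2,-0.2,0,0,0,0]}' 1
python3 - <<'E'
from h import *
plan([.463,-.197,.164],[1,-.022])
E
```

```text
clock: 4.8
tcp_pos: [0.4637, -0.1975, 0.1672]
orientation: [-0.704, 0.71, -0.0, 0.016]
wrist_force: [-0.2, -1.2, 0.1]
finger_gap: 0.0852
t 4.8 tcp [ 0.4637 -0.1975  0.1672] toolX [ 1.    -0.023  0.021] toolY [ 0.021 -0.009 -1.   ] F [-0.2 -1.2  0.1] gap 0.0852 j [-0.56  0.19 -0.29  1.06  0.    1.03]
offset cm now [-0.07  0.32  0.05]
twist -0.04 offset after twist [-0.07  0.32  0.05]
twist 179.96 offset after twist [ 0.07  0.32 -0.05]
```

```bash
cat > q.py <<'E'
from h import *
plan()
E
python3 -m pendant '{"offset":[[0,-4,0],[0,0,0],[0,0,0],[0,0,0]],"twist":[0,0,0,0]}' 1 >/dev/null; python3 q.py
python3 -m pendant '{"offset":[[0,0.4,0],[0,0.4,0],[0,0.4,0],[0,0.4,0],[0,0.4,0],[0,0.4,0],[0,0.4,0],[0,0.4,0],[0,0.4,0],[0,0,0]],"twist":[0,0,0,0,0,0,0,0,0,0]}' 1 >/dev/null; python3 q.py
```

```text
t 5.2 tcp [ 0.4625 -0.197   0.2074] toolX [ 1.    -0.023  0.02 ] toolY [ 0.02  -0.008 -1.   ] F [0.2 0.  0.4] gap 0.0854 j [-0.56  0.17 -0.22  1.16  0.    1.03]
t 6.2 tcp [ 0.4617 -0.1963  0.1652] toolX [ 1.    -0.023  0.015] toolY [ 0.015 -0.005 -1.   ] F [ 0.4  0.4 -0.1] gap 0.0857 j [-0.56  0.2  -0.29  1.06  0.    1.03]
```

```bash
python3 -m pendant '{"offset":[[0,-4,0],[0,0,0],[0,0.4,0],[0,0.4,0],[0,0.4,0],[0,0.4,0],[0,0.4,0],[0,0.4,0],[0,0.4,0],[0,0.4,0],[0,0.4,0],[0,0,0],[0,0,0]],"twist":[0,0,0,0,0,0,0,0,0,0,0,0,0]}' 1 >/dev/null; python3 q.py
python3 -m pendant '{"offset":[[0,-0.3,0],[0,-0.3,0],[0,-0.3,0],[0,-0.3,0],[0,-0.3,0],[0,-0.3,0],[0,-0.3,0],[0,-0.3,0],[0,-0.3,0],[0,0,0]],"twist":[0,0,0,0,0,0,0,0,0,0]}' 1 >/dev/null; python3 q.py
```

```text
t 7.5 tcp [ 0.4597 -0.1951  0.1635] toolX [ 1.    -0.023  0.01 ] toolY [ 0.01  -0.002 -1.   ] F [-0.1 -0.2  0.2] gap 0.0857 j [-0.56  0.2  -0.3   1.07  0.    1.03]
t 8.5 tcp [ 0.4602 -0.1955  0.1945] toolX [ 1.    -0.023  0.013] toolY [ 0.013 -0.004 -1.   ] F [0.1 0.4 0.7] gap 0.0855 j [-0.56  0.18 -0.24  1.14  0.    1.03]
```

```bash
python3 -m pendant '{"offset":[[0,-3,0],[0,0,0],[0,0.4,0],[0,0.4,0],[0,0.4,0],[0,0.4,0],[0,0.4,0],[0,0.4,0],[0,0.4,0],[0,0.4,0],[0.1,0.4,0],[0.1,0.4,0],[0.1,0.4,-0.05],[0.1,0.4,-0.1],[0.1,0.4,-0.1],[0,0.4,0],[0,0.2,0],[0,0,0],[0,0,0]],"twist":[0,0,0,0,0,0,0,0,0,0,0,0,0,0,0,0,0,0,0]}' 1 >/dev/null; python3 q.py
```

```text
t 10.4 tcp [ 0.464  -0.1973  0.1583] toolX [ 1.    -0.023  0.007] toolY [ 0.007  0.    -1.   ] F [-0.2 -0.3  0.6] gap 0.085 j [-0.56  0.21 -0.29  1.06  0.    1.03]
```

```bash
python3 -m pendant '{"offset":[[-0.05,-0.25,0],[-0.05,-0.25,0],[0,0,0]],"twist":[0,0,0]}' 1 >/dev/null; python3 q.py
python3 -m pendant '{"offset":[[0,0,0],[0,0,0],[0,0,0],[0,0,0],[0,0,0],[0,0,0],[0,0,0],[0,0,0]],"twist":[0,0,0,0,0,0,0,0]}' 0 60 >/dev/null; python3 q.py
```

```text
t 10.7 tcp [ 0.463  -0.1973  0.1642] toolX [ 1.    -0.023  0.008] toolY [ 0.008 -0.    -1.   ] F [ 0.4  0.9 -0.3] gap 0.0853 j [-0.56  0.21 -0.28  1.07  0.    1.03]
t 11.5 tcp [ 0.4631 -0.1975  0.1648] toolX [ 1.    -0.023  0.008] toolY [ 0.008 -0.001 -1.   ] F [0.3 0.2 1.1] gap 0.0128 j [-0.56  0.21 -0.28  1.07  0.    1.03]
```

```bash
python3 -m pendant '{"offset":[[0,-1,0],[0,-1,0],[0,-1,0],[0,-1,0],[0,-1,0],[0,-1,0],[0,-0.8,0],[0,0,0],[0,0,0]],"twist":[0,0,0,0,0,0,0,0,0]}' 0 60 >/dev/null; python3 q.py
python3 - <<'E'
from h import *
T=snap('top','top2');S=snap('scene','scene2')
b=cv2.imread('pics/scene2.png')[130:270,200:340]
cv2.imwrite('pics/z5.png',cv2.hconcat([cv2.resize(cv2.imread('pics/top2.png')[200:340,300:440],(400,400)),cv2.resize(b,(400,400),interpolation=cv2.INTER_CUBIC)]))
E
```

```text
t 12.4 tcp [ 0.462  -0.197   0.2386] toolX [ 1.    -0.023  0.007] toolY [ 0.007 -0.    -1.   ] F [-0.9  0.9 -4.1] gap 0.0134 j [-0.57  0.17 -0.15  1.25  0.    1.03]
```

View pics/z5.png

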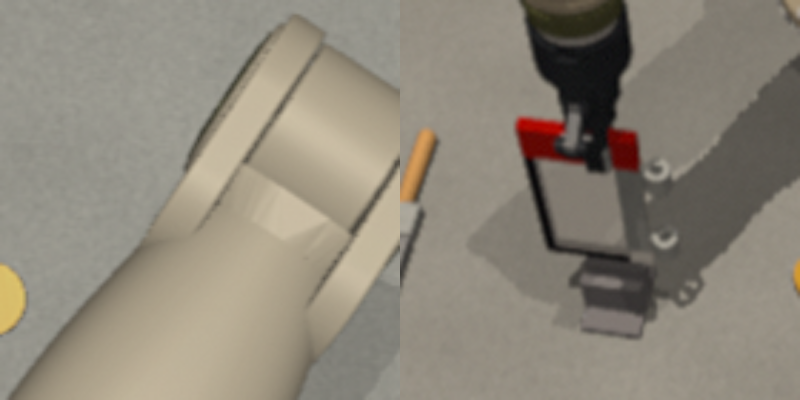

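```bash
python3 -m pendant '{"offset":[[0.2,0,0.7],[0.4,0,1.5],[0.5,0,1.9],[0.5,0,1.9],[0.5,0,1.9],[0.5,0,1.9],[0.5,0,1.9],[0.5,0,1.9],[0.5,0,1.9],[0.5,0,1.9],[0.4,0,1.5],[0.3,0,0.7],[0,0,0],[0,0,0]],"twist":[0,0,0,0,0,0,0,0,0,0,0,0,0,0]}' 0 60 >/dev/null; python3 q.py
python3 -m pendant '{"offset":[[0,0,0],[0,0,0],[0,0,0],[0,0,0],[0,0,0],[0,0,0],[0,0,0],[0,0,0],[0,0,0]],"twist":[2,4,4,4,4,4,2,0,0]}' 0 60 >/dev/null
python3 - <<'E'
from h import *
plan([.524,.0365,.2248],[.896,-.443])
E
```

```text
t 13.9 tcp [0.5177 0.0117 0.2314] toolX [ 1.    -0.022 -0.007] toolY [-0.006  0.006 -1.   ] F [-0.8 -0.4 -3. ] gap 0.0131 j [-0.14  0.21 -0.11  1.26  0.01  1.46]
t 14.8 tcp [0.5157 0.0044 0.2306] toolX [ 0.892 -0.451 -0.01 ] toolY [-0.009  0.004 -1.   ] F [ 0.1 -1.1 -3.6] gap 0.0133 j [-0.15  0.21 -0.11  1.26  0.    1.89]
offset cm now [-0.7   0.58  3.24]
twist -0.51 offset after twist [-0.67  0.58  3.25]
twist 179.49 offset after twist [ 0.67  0.58 -3.25]
```

```bash
python3 -m pendant '{"offset":[[-0.2,0.1,0.8],[-0.2,0.1,0.8],[-0.2,0.2,0.8],[-0.1,0.2,0.8],[0,0,0],[0,0,0]],"twist":[-0.3,-0.2,0,0,0,0]}' 0 60 >/dev/null
python3 - <<'E'
from h import *
plan([.524,.0365,.2248],[.896,-.443])
T=snap('top','top3');S=snap('scene','scene3')
cv2.imwrite('pics/z6.png',cv2.hconcat([cv2.resize(cv2.imread('pics/top3.png')[190:310,190:310],(400,400),interpolation=cv2.INTER_CUBIC),cv2.resize(cv2.imread('pics/scene3.png')[190:310,310:430],(400,400),interpolation=cv2.INTER_CUBIC)]))
E
```

```text
t 15.4 tcp [0.5242 0.0394 0.2238] toolX [ 0.898 -0.441 -0.011] toolY [-0.01   0.004 -1.   ] F [-0.2 -0.8 -2.8] gap 0.0135 j [-0.08  0.23 -0.1   1.25  0.    1.95]
offset cm now [ 0.11 -0.1  -0.26]
twist 0.16 offset after twist [ 0.11 -0.1  -0.26]
twist -179.84 offset after twist [-0.11 -0.1   0.26]
```

View pics/z6.png

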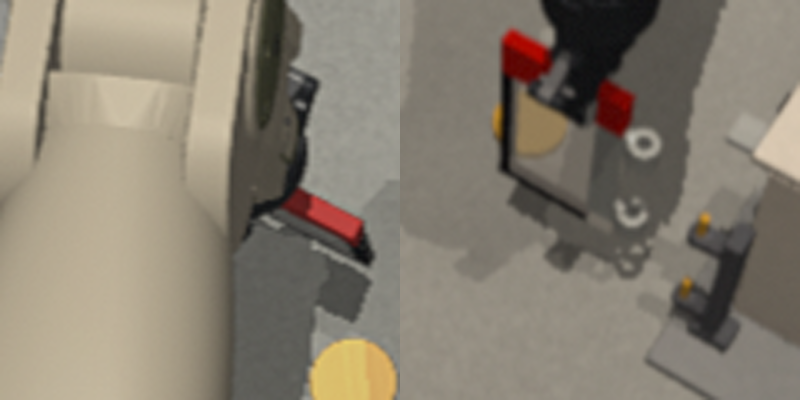

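```bash
cat >> h.py <<'E'
def knucks(im,exp,rad=9):
    """centroid-refine: white-ness blob near expected pixel"""
    g=im.astype(float).min(axis=2); out=[]
    for e in exp:
        x0,y0=int(e[0])-rad,int(e[1])-rad; p=g[y0:y0+2*rad+1,x0:x0+2*rad+1]
        out.append((x0,y0,p))
    return out
E
python3 - <<'E'
from h import *
S=rd('scene3')
ox,oy,oz=.5443,.0803,.069
for z in(.145,.045):
    print('pred',z,np.round(proj('scene',(ox,oy,oz+z)),1))
for n,(x,y) in dict(u=(382,233),l=(379,253)).items():
    c=cv2.resize(S[y-10:y+12,x-12:x+12],None,fx=16,fy=16,interpolation=cv2.INTER_CUBIC)
    cv2.imwrite('pics/k_%s.png'%n,cv2.cvtColor(c,cv2.COLOR_RGB2BGR))
a=cv2.imread('pics/k_u.png');b=cv2.imread('pics/k_l.png');cv2.imwrite('pics/k3.png',cv2.hconcat([a,b]))
E
```

```text
pred 0.145 [382.7 231.8]
pred 0.045 [378.8 252.9]
```

View pics/k3.png

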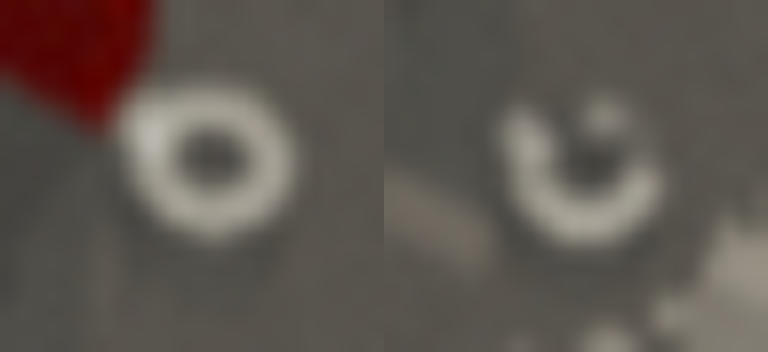

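```bash
python3 -m pendant '{"offset":[[0,-0.4,0],[0,-0.4,0],[0,-0.4,0],[0,-0.4,0],[0,-0.4,0],[0,-0.4,0],[0,-0.4,0],[0,-0.4,0],[0,0,0]],"twist":[0,0,0,0,0,0,0,0,0]}' 0 60 >/dev/null; python3 q.py
python3 -m pendant '{"offset":[[0,3.2,0],[0,0,0],[0,0,0],[0,0,0]],"twist":[0,0,0,0]}' 0 60 >/dev/null; python3 q.py
```

```text
t 16.4 tcp [0.5249 0.0378 0.2599] toolX [ 0.897 -0.443 -0.009] toolY [-0.008  0.004 -1.   ] F [-0.6  0.3 -3.5] gap 0.0134 j [-0.08  0.22 -0.03  1.33  0.    1.95]
t 16.8 tcp [0.5251 0.0379 0.2292] toolX [ 0.897 -0.443 -0.007] toolY [-0.006  0.004 -1.   ] F [-0.4  0.3 -4.1] gap 0.0131 j [-0.08  0.23 -0.09  1.26  0.    1.95]
```

```bash
python3 -m pendant '{"offset":[[0,-0.4,0],[0,-0.4,0],[0,-0.4,0],[0,-0.4,0],[0,-0.4,0],[0,-0.4,0],[0,-0.4,0],[0,-0.4,0],[0,-0.4,0],[0,-0.4,0],[0,-0.4,0],[0,-0.4,0],[0,0,0],[0,1.7,0],[0,1.7,0],[0,1.7,0],[0,0,0],[0,0,0]],"twist":[0,0,0,0,0,0,0,0,0,0,0,0,0,0,0,0,0,0]}' 0 60 >/dev/null; python3 q.py
```

```text
t 18.6 tcp [0.5276 0.0377 0.234 ] toolX [ 0.897 -0.443  0.   ] toolY [ 0.002  0.003 -1.   ] F [ 0.3  0.3 -1.9] gap 0.0131 j [-0.08  0.22 -0.09  1.26  0.    1.95]
```

Run:
```python
from h import *
plan([.5504,.0903,.2218],[.896,-.443])
```

```text
t 18.6 tcp [0.5276 0.0377 0.234 ] toolX [ 0.897 -0.443  0.   ] toolY [ 0.002  0.003 -1.   ] F [ 0.3  0.3 -1.9] gap 0.0131 j [-0.08  0.22 -0.09  1.26  0.    1.95]
offset cm now [-0.29  1.24  5.72]
twist 0.04 offset after twist [-0.29  1.24  5.72]
twist -179.96 offset after twist [ 0.29  1.24 -5.72]
```

```bash
python3 -m pendant '{"offset":[[-0.1,0.4,0],[-0.1,0.4,0],[-0.1,0.4,0],[0,0,0.5],[0,0,0.5],[0,0,0.5],[0,0,0.5],[0,0,0.5],[0,0,0.5],[0,0,0.5],[0,0,0.5],[0,0,0.5],[0,0,0.5],[0,0,0],[0,0,0]],"twist":[0,0,0,0,0,0,0,0,0,0,0,0,0,0,0]}' 0 60 >/dev/null
python3 - <<'E'
from h import *
plan([.5504,.0903,.2218],[.896,-.443])
T=snap('top','top4');S=snap('scene','scene4')
cv2.imwrite('pics/z7.png',cv2.hconcat([cv2.resize(cv2.imread('pics/top4.png')[190:290,190:290],(400,400),interpolation=cv2.INTER_CUBIC),cv2.resize(cv2.imread('pics/scene4.png')[210:290,350:430],(400,400),interpolation=cv2.INTER_CUBIC)]))
E
```

```text
t 20.1 tcp [0.5508 0.0888 0.2242] toolX [ 0.897 -0.442  0.004] toolY [ 0.006  0.003 -1.   ] F [ 0.5  0.1 -3.3] gap 0.0134 j [ 0.01  0.28 -0.04  1.25  0.    2.04]
offset cm now [-0.1   0.24  0.12]
twist 0.1 offset after twist [-0.1   0.24  0.12]
twist -179.9 offset after twist [ 0.1   0.24 -0.12]
```

View pics/z7.png

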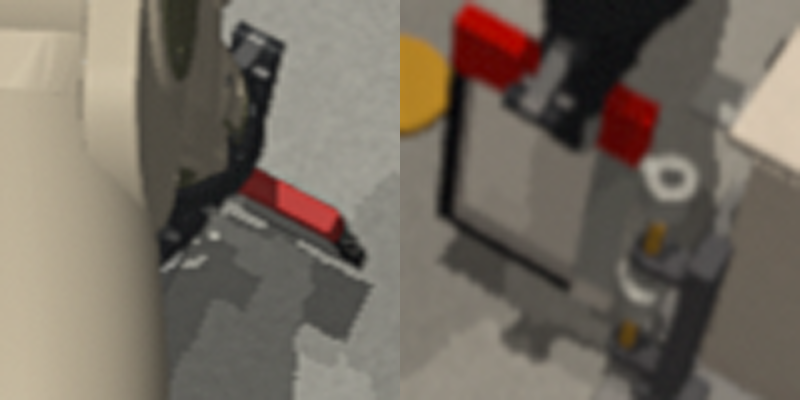

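Run:
```python
from h import *
s=get_state();M=rot(s['orientation']).as_matrix()
k=s['tcp_pos']+.0455*M[:,2]; print(k)
for z in (.145,.12,.045): print(z,np.round(proj('scene',(k[0],k[1],s['tcp_pos'][2]-.1548+z)),2), 'pin axis there',np.round(proj('scene',(.5706,.1311,s['tcp_pos'][2]-.1548+z)),2), np.round(proj('scene',(.5699,.1303,s['tcp_pos'][2]-.1548+z)),2))
S=rd('scene4'); c=cv2.resize(S[232:260,388:420],None,fx=18,fy=18,interpolation=cv2.INTER_CUBIC); cv2.imwrite('pics/k4.png',cv2.cvtColor(c,cv2.COLOR_RGB2BGR))
```

```text
[0.57084008 0.12947307 0.22447332]
0.145 [403.64 244.31] pin axis there [404.37 244.3 ] [404.03 243.99]
0.12 [402.15 249.74] pin axis there [402.87 249.74] [402.54 249.43]
0.045 [398.03 264.8 ] pin axis there [398.71 264.8 ] [398.4 264.5]
```

View pics/k4.png

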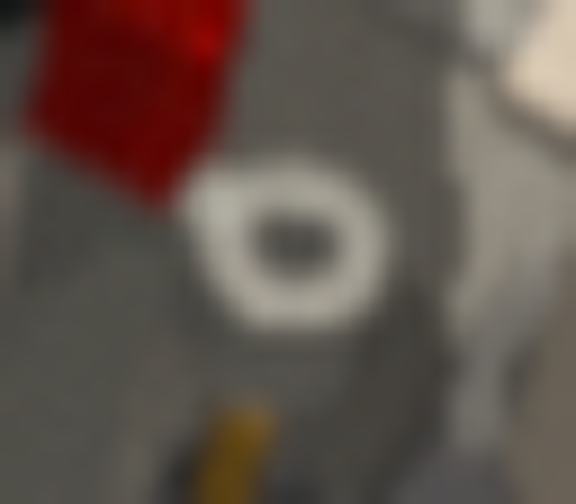

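```bash
python3 -m pendant '{"offset":[[-0.1,0.2,0.1],[0,0.3,0],[0,0.3,0],[0,0.3,0],[0,0.3,0],[0,0.2,0],[0,0,0],[0,0,0]],"twist":[0,0,0,0,0,0,0,0]}' 0 60 >/dev/null
python3 - <<'E'
from h import *
plan([.5499,.0898,.2018],[.896,-.443])
S=snap('scene','scene5')
c=cv2.resize(S[235:285,375:425],None,fx=11,fy=11,interpolation=cv2.INTER_CUBIC); cv2.imwrite('pics/k5.png',cv2.cvtColor(c,cv2.COLOR_RGB2BGR))
E
```

```text
t 21.0 tcp [0.5497 0.0894 0.2063] toolX [ 0.897 -0.443  0.003] toolY [ 0.005  0.003 -1.   ] F [ 0.   0.1 -4. ] gap 0.0138 j [ 0.02  0.29 -0.07  1.21  0.    2.05]
offset cm now [-0.    0.45  0.04]
twist 0.02 offset after twist [-0.    0.45  0.04]
twist -179.98 offset after twist [ 0.    0.45 -0.04]
```

View pics/k5.png

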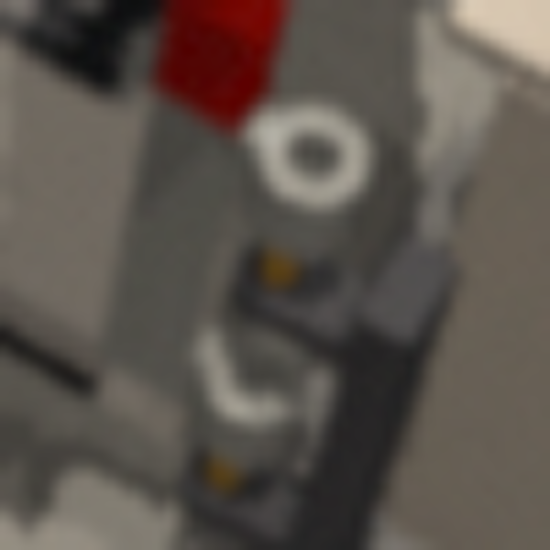

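The knuckle hole lines up with the upper pin to about 0.5 px (ring hole at zoom 317,153 and pin at 280,268). I'll lower it gently.

```bash
python3 -m pendant '{"offset":[[0,0.2,0],[0,0.2,0],[0,0.2,0],[0,0,0]],"twist":[0,0,0,0]}' 0 60 >/dev/null; python3 q.py
python3 -m pendant '{"offset":[[0,0.2,0],[0,0.2,0],[0,0,0]],"twist":[0,0,0]}' 0 60 >/dev/null; python3 q.py
```

```text
t 21.45 tcp [0.55   0.0894 0.2002] toolX [ 0.897 -0.443  0.004] toolY [ 0.006  0.003 -1.   ] F [-1.3 -0.  -3.1] gap 0.0131 j [ 0.02  0.29 -0.09  1.19  0.    2.05]
t 21.75 tcp [0.5501 0.0895 0.1958] toolX [ 0.897 -0.443  0.004] toolY [ 0.006  0.003 -1.   ] F [-0.4  0.5 -3.1] gap 0.0132 j [ 0.02  0.29 -0.09  1.18  0.    2.05]
```

```bash
python3 -m pendant '{"offset":[[0,0.2,0],[0,0.2,0],[0,0.2,0],[0,0,0]],"twist":[0,0,0,0]}' 0 60 >/dev/null; python3 q.py
python3 -m pendant '{"offset":[[0,0.2,0],[0,0.2,0],[0,0.1,0],[0,0,0]],"twist":[0,0,0,0]}' 0 60 >/dev/null; python3 q.py
```

```text
t 22.15 tcp [0.5501 0.0895 0.1892] toolX [ 0.897 -0.443  0.004] toolY [ 0.006  0.003 -1.   ] F [ 0.2 -0.2 -3.4] gap 0.0133 j [ 0.02  0.29 -0.11  1.17  0.    2.05]
t 22.55 tcp [0.5501 0.0895 0.1838] toolX [ 0.897 -0.443  0.004] toolY [ 0.006  0.003 -1.   ] F [-0.6 -0.3 -2.9] gap 0.0136 j [ 0.02  0.3  -0.12  1.15  0.    2.05]
```

```bash
python3 -m pendant '{"offset":[[0,0.15,0],[0,0.15,0],[0,0,0]],"twist":[0,0,0]}' 0 60 >/dev/null; python3 q.py
python3 -m pendant '{"offset":[[0,0.15,0],[0,0,0]],"twist":[0,0]}' 0 60 >/dev/null
python3 - <<'E'
from h import *
plan()
S=snap('scene','scene6')
c=cv2.resize(S[235:295,370:430],None,fx=9,fy=9,interpolation=cv2.INTER_CUBIC); cv2.imwrite('pics/k6.png',cv2.cvtColor(c,cv2.COLOR_RGB2BGR))
E
```

```text
t 22.85 tcp [0.5502 0.0895 0.1806] toolX [ 0.897 -0.443  0.004] toolY [ 0.006  0.003 -1.   ] F [ 0.1  0.4 -2.4] gap 0.0133 j [ 0.02  0.3  -0.12  1.15  0.    2.05]
t 23.05 tcp [0.5506 0.0894 0.1797] toolX [ 0.897 -0.443  0.005] toolY [ 0.007  0.003 -1.   ] F [ 0.3 -0.  -4.1] gap 0.0134 j [ 0.02  0.3  -0.12  1.14  0.    2.05]
```

View pics/k6.png

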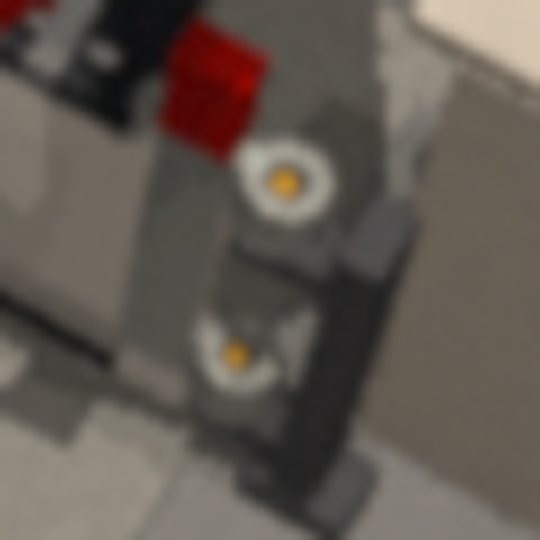

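Both brass pins now show through both knuckles (zoom 285,182 and 236,355), so the door is threaded. I'll ease down until the seats take the weight.

```bash
python3 -m pendant '{"offset":[[0,0.1,0],[0,0.1,0],[0,0,0]],"twist":[0,0,0]}' 0 60 >/dev/null; python3 q.py
python3 -m pendant '{"offset":[[0,0.1,0],[0,0,0]],"twist":[0,0]}' 0 60 >/dev/null; python3 q.py
```

```text
t 23.4 tcp [0.5506 0.0894 0.1797] toolX [ 0.897 -0.443  0.007] toolY [ 0.009  0.003 -1.   ] F [ 0.4  0.7 -3.2] gap 0.0133 j [ 0.02  0.3  -0.12  1.14  0.    2.05]
t 23.6 tcp [0.5506 0.0893 0.1796] toolX [ 0.897 -0.443  0.008] toolY [ 0.01   0.003 -1.   ] F [-0.4 -0.3 -2.2] gap 0.0132 j [ 0.02  0.3  -0.13  1.14  0.    2.04]
```

```bash
python3 -m pendant '{"offset":[[0,0,0],[0,0,0],[0,0,0],[0,0,0],[0,0,0],[0,0,0]],"twist":[0,0,0,0,0,0]}' 0.5 >/dev/null; python3 q.py
python3 -m pendant '{"offset":[[0,-0.8,0],[0,-1.5,0],[0,-1.5,0],[0,-1.5,0],[0,-1.5,0],[0,-1,0],[0,0,0],[0,0,0],[0,0,0]],"twist":[0,0,0,0,0,0,0,0,0]}' 0.5 >/dev/null
python3 - <<'E'
from h import *
plan()
S=snap('scene','scene7');T=snap('top','top7')
cv2.imwrite('pics/z8.png',cv2.hconcat([cv2.resize(cv2.imread('pics/top7.png')[190:290,190:290],(400,400),interpolation=cv2.INTER_CUBIC),cv2.resize(cv2.imread('pics/scene7.png')[205:305,340:440],(400,400),interpolation=cv2.INTER_CUBIC)]))
E
```

```text
t 24.2 tcp [0.5522 0.0894 0.1799] toolX [ 0.897 -0.443  0.01 ] toolY [ 0.013  0.003 -1.   ] F [ 0.   0.4 -0.3] gap 0.0426 j [ 0.02  0.3  -0.12  1.14  0.    2.05]
t 25.1 tcp [0.5509 0.0892 0.2631] toolX [ 0.897 -0.443  0.011] toolY [ 0.013  0.003 -1.   ] F [0.1 0.9 0.4] gap 0.0426 j [0.02 0.26 0.04 1.33 0.   2.04]
```

View pics/z8.png

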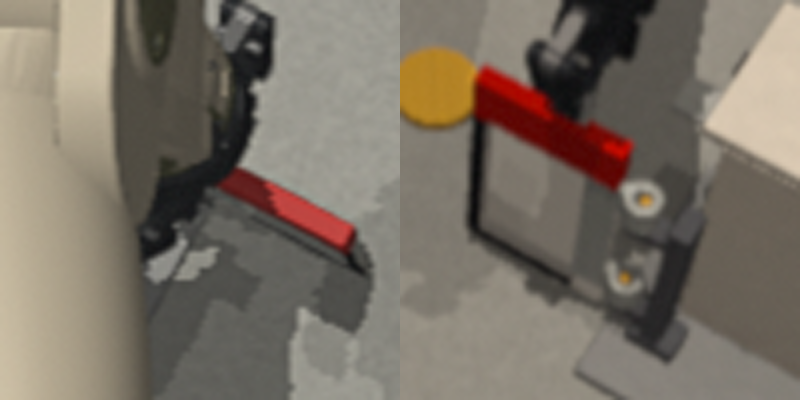

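Confirmed hanging home, open and released (pins show in both knuckles, red bar intact). Next I'll close the fingers and move to the outer side near the free edge.

```bash
python3 -m pendant '{"offset":[[0,-0.3,0],[1,0,-1.2],[1,0,-1.5],[1,0,-1.5],[1,0,-1.5],[0.5,0,-0.5],[0,0,0],[0,0,0]],"twist":[0,0,0,0,0,0,0,0]}' 0 20 >/dev/null
cat > w.py <<'E'
from h import *
import sys
s=get_state(); d=(s['tcp_pos'][:2]-[.5706,.1311])*1000
print('uv',round(d@[.443,.896],1),round(d@[-.896,.443],1)); plan()
E
python3 w.py
```

```text
uv -113.8 -48.7
t 26.0 tcp [0.5639 0.0075 0.2634] toolX [ 0.896 -0.443  0.006] toolY [ 0.008  0.002 -1.   ] F [-0.5  0.3  0.2] gap 0.0002 j [-0.13  0.28  0.06  1.34  0.    1.9 ]
```

```bash
python3 -m pendant '{"offset":[[0,1,0.3],[0,1,0.3],[0,1,0],[0,1,0],[0,1,0],[0,1,0],[0,0.7,0],[0,0.3,0],[0,0,0],[0,0,0]],"twist":[0,0,0,0,0,0,0,0,0,0]}' 0 20 >/dev/null; python3 w.py
python3 - <<'E'
from h import *
S=snap('scene','scene8');T=snap('top','top8')
cv2.imwrite('pics/z9.png',cv2.hconcat([cv2.resize(cv2.imread('pics/top8.png')[190:290,190:290],(400,400),interpolation=cv2.INTER_CUBIC),cv2.resize(cv2.imread('pics/scene8.png')[205:305,340:440],(400,400),interpolation=cv2.INTER_CUBIC)]))
E
```

```text
uv -104.9 -46.4
t 27.0 tcp [0.5657 0.0164 0.1854] toolX [ 0.898 -0.439  0.003] toolY [ 0.005  0.003 -1.   ] F [-0.2 -0.1  0.3] gap -0.0005 j [-0.11  0.31 -0.09  1.17  0.    1.91]
```

View pics/z9.png

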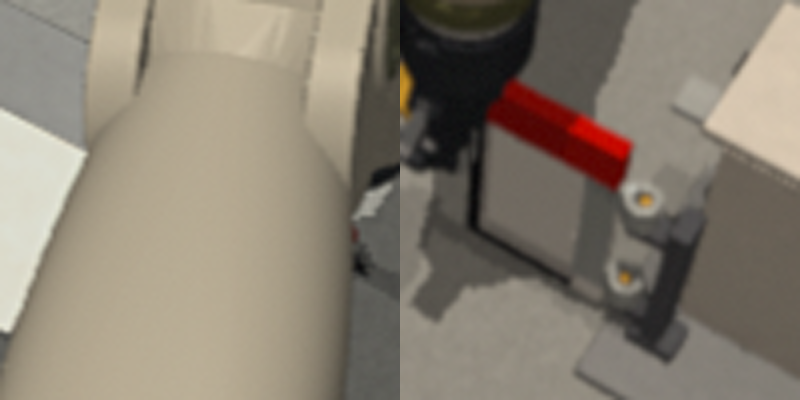

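```bash
python3 -m pendant '{"offset":[[-0.4,0,0],[-0.5,0,0],[-0.5,0,0],[-0.5,0,0],[-0.5,0,0],[-0.5,0,0],[-0.5,0,0.05],[-0.5,0,0.05],[-0.5,0,0.05],[-0.5,0,0.05],[-0.5,0,0.15],[-0.5,0,0.15],[-0.5,0,0.15],[-0.5,0,0.2],[-0.4,0,0.2],[0,0,0]],"twist":[0,0,0,0,0,0,0,0,0,0,0,0,0,0,0,0]}' 0 20 >/dev/null; python3 w.py
python3 - <<'E'
from h import *
S=snap('scene','scene9');T=snap('top','top9')
cv2.imwrite('pics/z10.png',cv2.hconcat([cv2.resize(cv2.imread('pics/top9.png')[190:290,190:290],(400,400),interpolation=cv2.INTER_CUBIC),cv2.resize(cv2.imread('pics/scene9.png')[205:305,340:440],(400,400),interpolation=cv2.INTER_CUBIC)]))
E
```

```text
uv -93.4 32.6
t 28.7 tcp [0.4999 0.0618 0.1871] toolX [ 0.898 -0.439  0.006] toolY [ 0.008  0.003 -1.   ] F [ 0.  -1.   0.1] gap 0.0 j [-0.04  0.19 -0.24  1.13  0.    1.99]
```

View pics/z10.png

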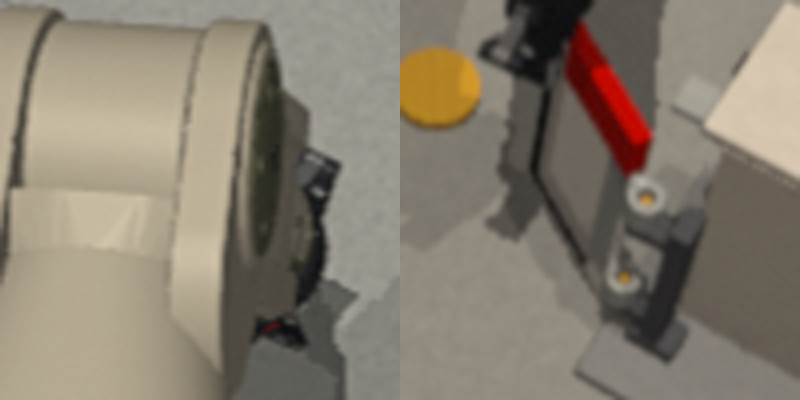

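```bash
python3 -m pendant '{"offset":[[-0.37,0,0.25],[-0.37,0,0.25],[-0.37,0,0.25],[-0.35,0,0.3],[-0.35,0,0.35],[-0.35,0,0.35],[-0.33,0,0.37],[-0.33,0,0.37],[-0.3,0,0.37],[-0.25,0,0.4],[-0.22,0,0.4],[-0.22,0,0.4],[-0.2,0,0.4],[-0.2,0,0.4],[0,0,0]],"twist":[0,0,0,0,0,0,0,0,0,0,0,0,0,0,0]}' 0 20 >/dev/null; python3 w.py
python3 - <<'E'
from h import *
S=snap('scene','scene10');T=snap('top','top10')
cv2.imwrite('pics/z11.png',cv2.hconcat([cv2.resize(cv2.imread('pics/top10.png')[190:290,190:290],(400,400),interpolation=cv2.INTER_CUBIC),cv2.resize(cv2.imread('pics/scene10.png')[205:305,340:440],(400,400),interpolation=cv2.INTER_CUBIC)]))
E
```

```text
uv -40.7 77.7
t 30.3 tcp [0.4828 0.129  0.1869] toolX [ 0.898 -0.44   0.007] toolY [ 0.009  0.002 -1.   ] F [ 0.2  0.  -0. ] gap -0.0002 j [ 0.1   0.18 -0.25  1.12  0.    2.13]
```

View pics/z11.png

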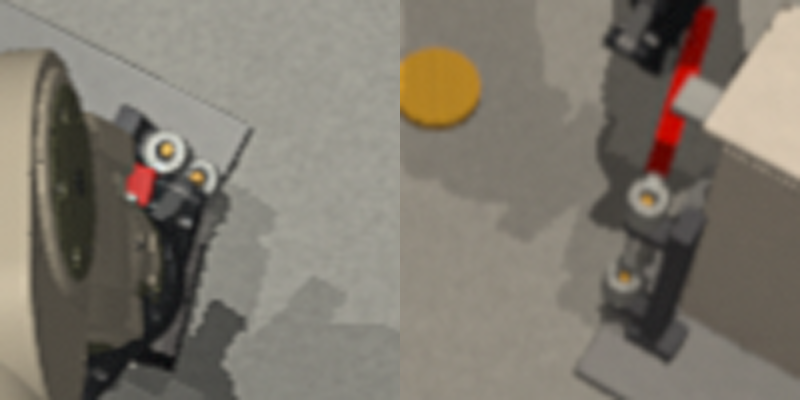

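```bash
python3 -m pendant '{"offset":[[-0.05,0,0.3],[-0.05,0,0.3],[-0.05,0,0.3],[0,0,0.25],[0,0,0.25],[0,0,0.2],[0,0,0.2],[0,0,0]],"twist":[0,0,0,0,0,0,0,0]}' 0 20 >/dev/null; python3 w.py
python3 -m pendant '{"offset":[[0,0,0.15],[0,0,0.15],[0,0,0]],"twist":[0,0,0]}' 0 20 >/dev/null; python3 w.py
python3 - <<'E'
from h import *
S=snap('scene','scene11');T=snap('top','top11')
cv2.imwrite('pics/z12.png',cv2.hconcat([cv2.resize(cv2.imread('pics/top11.png')[190:290,190:290],(400,400),interpolation=cv2.INTER_CUBIC),cv2.resize(cv2.imread('pics/scene11.png')[205:305,340:440],(400,400),interpolation=cv2.INTER_CUBIC)]))
E
```

```text
uv -22.0 79.3
t 31.2 tcp [0.4897 0.1465 0.1868] toolX [ 0.898 -0.441  0.006] toolY [ 0.008  0.002 -1.   ] F [-0.5  0.4 -0.7] gap 0.0001 j [ 0.13  0.21 -0.23  1.13  0.    2.16]
uv -19.8 79.5
t 31.5 tcp [0.4906 0.1486 0.1865] toolX [ 0.897 -0.441  0.006] toolY [ 0.006  0.    -1.   ] F [-0.6 -0.8  0.6] gap 0.0002 j [ 0.14  0.21 -0.22  1.13 -0.    2.17]
```

View pics/z12.png

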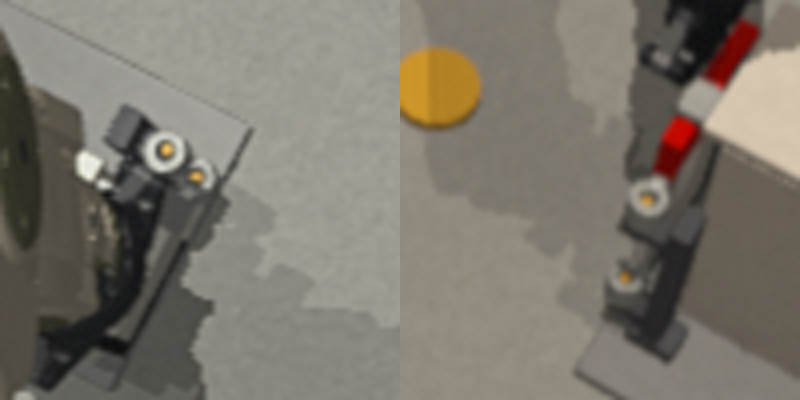

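```bash
python3 -m pendant '{"offset":[[0,0,0.2],[0,0,0.2]],"twist":[0,0]}' 0 20 >/dev/null; python3 w.py
python3 -m pendant '{"offset":[[0,0,0.2],[0,0,0.2]],"twist":[0,0]}' 0 20 >/dev/null; python3 w.py
```

```text
uv -19.7 79.5
t 31.8 tcp [0.4905 0.1487 0.1865] toolX [ 0.896 -0.443  0.006] toolY [ 0.003 -0.008 -1.   ] F [-4.1 -9.2  3.8] gap 0.0003 j [ 0.14  0.21 -0.22  1.14 -0.01  2.17]
uv -19.9 79.5
t 32.0 tcp [0.4905 0.1486 0.1867] toolX [ 0.895 -0.445  0.007] toolY [-0.    -0.016 -1.   ] F [-4.4 -8.2  3.5] gap -0.0 j [ 0.15  0.22 -0.21  1.14 -0.02  2.18]
```

The door is firm against the stop (about 10 N, no further travel). I'll back off and check.

```bash
python3 -m pendant '{"offset":[[0,0,-0.4],[0,0,-0.8],[0,0,-1.5],[0,0,-2],[0,0,-2],[0,-2,-1.5],[0,-2,0],[0,-2,0],[0,-2,0],[0,0,-3],[0,0,-3],[0,0,-3],[0,0,-3],[0,0,-3],[0,0,-3],[0,0,-3],[0,0,0],[0,0,0],[0,0,0]],"twist":[0,0,0,0,0,0,0,0,0,0,0,0,0,0,0,0,0,0,0]}' 0 20 >/dev/null; python3 w.py
python3 - <<'E'
from h import *
S=snap('scene','scene12');T=snap('top','top12')
for c in('top','scene'):
  for t in('door_edge','top_bar','knuckle','door'):
    r=landmark_of(c,t); print(c,t,[(np.round(toworld(c,x['xyz']),4).tolist(),round(x['confidence'],2)) for x in r[:1]])
e=np.array([.5706,.1311])+.115*np.array([-.896,.443]);print('expect edge',e)
cv2.imwrite('pics/z13.png',cv2.hconcat([cv2.resize(cv2.imread('pics/top12.png')[190:290,190:290],(400,400),interpolation=cv2.INTER_CUBIC),cv2.resize(cv2.imread('pics/scene12.png')[185:305,340:460],(400,400),interpolation=cv2.INTER_CUBIC)]))
E
```

```text
uv -329.8 84.5
t 33.9 tcp [ 0.3486 -0.1272  0.2736] toolX [ 0.894 -0.448  0.017] toolY [ 0.012 -0.013 -1.   ] F [ 0.3 -0.1 -0. ] gap 0.0002 j [-0.56 -0.11 -0.35  1.32 -0.    1.47]
top door_edge [([0.4646, 0.1817, 0.1907], 0.97)]
top top_bar [([0.5303, 0.1508, 0.1895], 0.72)]
top knuckle [([0.5686, 0.1323, 0.0479], 0.92)]
top door [([0.5719, 0.1356, 0.0279], 0.78)]
scene door_edge [([0.4635, 0.1796, 0.1836], 0.89)]
scene top_bar [([0.5284, 0.1524, 0.1861], 0.75)]
scene knuckle [([0.5671, 0.1299, 0.0479], 0.75)]
scene door [([0.5717, 0.1346, 0.0259], 0.62)]
expect edge [0.46756  0.182045]
```

View pics/z13.png

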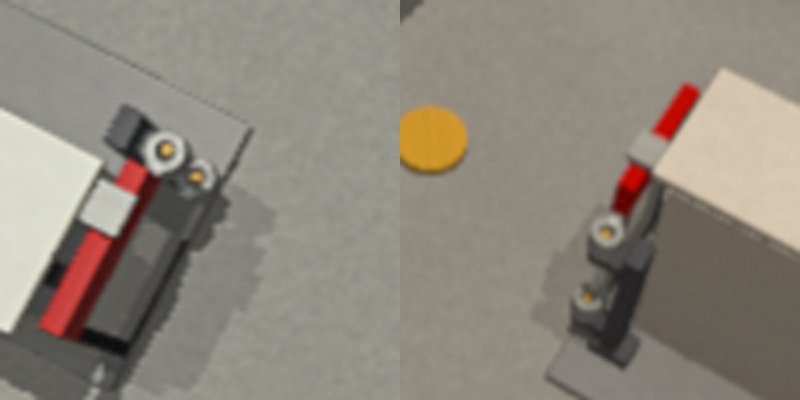

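View pics/scene12.png

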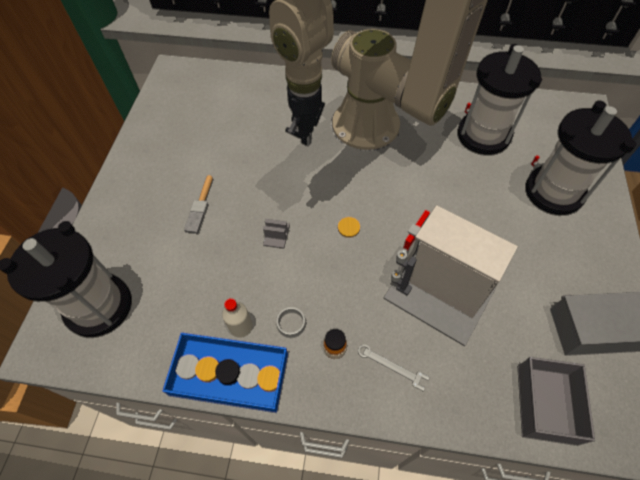

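Run:
```python
from h import *
T=rd('top12')
q=fitdoor({'top':T},{'top':(190,245,215,285)},[.5706,.1311,np.radians(153.7)],.025,('top',));print(q.x[:2].round(4),np.degrees(q.x[2]),'shut ~153.7')
hand_in()
```

```text
[0.5701 0.1347] 155.67680272797003 shut ~153.7
the job is handed in; nothing more can be done
```

The door now hangs fully home on both pins and is swung shut against the rubber stop. I handed the job in shortly after 34 s of the 72 s limit.

- **Hinge position:** in both cameras the pins stood about 9 mm from nominal along the box's +y, so I aimed there.
- **Hanging:** I gripped the red bar, lifted the door clear of the rack and lowered it about square open. Both knuckles went over the pins without any rise in wrist force. It stopped where the seats should be (door origin about 25 mm above the bench), and both pins showed through the knuckles. I then let go and raised the gripper clear.
- **Shutting:** I pushed it with closed fingers near the free edge until it stopped moving, at about 10 N, then backed away.

**Last checks**
- Both pins still showed in the knuckles.
- The free edge was 2 to 4 mm from the shut line according to the detection networks.
- The bar looked parallel to the box's roof edge.
- In the last scene picture no bystander had visibly moved; I checked this by eye only and measured nothing.

**Disagreements**
- My last bar fit, from the top camera only, gave a yaw of 155.7° against about 153.7° for shut. It also put the axis about 3.6 mm off. The keeper lip hides part of the bar in that picture, and even this 2° (0.035 rad) is within the 0.1 rad limit.
- The networks' heights for points on the door varied by 2 to 7 mm between cameras.

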